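# Clamp the pellet die in the bench press

### The arm

A 6-joint arm with a two-finger parallel gripper is mounted at the origin on a cart in front of the work surface, level with it; the furniture and walls round the work are solid. World frame = base frame: x ahead of the robot, y to its left, z up, the work surface at z = 0. Lengths are in mm, angles in rad, forces in N, time in s.
With the tool pointing down it reaches from about 325 to 900 mm from the base axis. Payload 6.1 kg.
Tool frame: the origin (TCP) lies at the very end of the fingers, on their centre line; the grasp point (between the pads) lies 19 mm behind it; z points along the fingers, y is the line along which they close (so a half turn about z gives the same grasp; the last joint's range is limited). The gripper opens to 87 mm and grips with 3 to 60 N. Pads are 19 mm wide; open, the fingers measure 117 mm over their backs; the gripper's body (75 mm by 190 mm) begins 51 mm behind the grasp point.
Start: joints at [-1.288, 0.22, 1.526, -0, 1.395, -0.126], TCP at [248.435, -573.494, 222.538] pointing down, gripper open.
Joint ranges: [-2.98, 2.98], [-0.91, 2.08], [0.09, 2.57], [-1.24, 4.39], [0.2, 2.65], [-2.68, 2.68]. Speed limits (rad/s): [2.57, 2.57, 3.01, 3.14, 3.14, 3.14].

### API

Orientations are given as a 3x3 rotation matrix whose columns are the frame's x, y, z axes.
In Python, from cell import ctrl, read_camera, calibration gives the robot as it stands. The module is installed in compiled form; this text tells all that it offers.
- The arm moves only by the tool drive_tool, never from a script. Its argument "steps" is a list of rows, each a list of 7 numbers: the turn, a rotation vector about the tool's x, y, z in rad, then the shift along the tool's x, y, z in mm, then the closure, from -1 (fully open) to 1 (shut), so that 0 is half open. In form: [[wx, wy, wz, x, y, z, gripper], ...]. A call has 1 to 5 rows; each row shifts and turns the commanded pose from where the row before left it, along the tool's axes as they then stand; what a row does not reach is not made up. A row lasts 1/8 s, in which the tool goes at most 62.5 mm and 10.7 degrees, less where a joint would pass 70% of its speed; a pose out of reach is approached as far as the arm can. A call with a gripper value outside its range is refused whole. The fingers move at their own pace and stop on an object; "force" is the grip in N (left out, the last holds). Time passes only in rows, so rows that do not move let the fingers close. It gives the time, the measured TCP pose, the force, the opening and the grip force at its end, in the units of the state.
- ctrl.sense(): the state, without advancing time (a new reading comes with each control period).
- read_camera(name): name is "scene" or "top"; returns the picture (420x560x3 uint8, red, green, blue); there is no depth.
- calibration(name): a dict with "fx", "fy", "cx", "cy" (pixels), "xyz" and "attitude" of the camera in the world. Camera axes: x right, y down, z forward; pixel columns grow to the right and rows downward; lengths in mm; the calibration is good to about 2 mm. A picture is of the moment at which its call begins. calibration takes no time and is no camera call.
- ctrl.finish_job(): hands the job in; it is judged then, once.
The state is a dict: "t": time; "joint_pos": joint angles; "qvel": joint speeds; "joint_torque": joint torques, N m; "tool_pos": TCP position; "tool_rot": TCP orientation; "wrist_force": force on the tool from outside, world axes, zero at the start; "moment": the same for the moment, N m; "finger_gap": finger opening in mm; "finger_force": force on a finger pad.
Only numpy, scipy, OpenCV 4.12 (cv2) and the standard library are available. Lean on these libraries where they do the work, as an engineer would, in place of code of your own. Each camera call takes 0.05 s, during which the arm holds its last target. There are 200 camera calls.

### The job

Without picking anything up, push the die slide of the pellet press fully home against its stop, so that the die stands under the ram. Then push the hand wheel round by its upright handle exactly one full turn clockwise (seen from above), until the handle is back at the zero pointer where it began and the ram is clamped down on the die. Do not turn past the pointer, and leave everything else on the bench alone.

Things in the scene. Friction and masses are not known exactly. Their poses are not given: they have to be found in the camera images.
- press: grey bench pellet press, fixed to the bench: a C-frame with a foot, a rear column and an arm over the work (top of the arm 165 mm above the bench). Origin on the bench directly under the screw axis; z up, +x towards the rear column, y along the slide bed: the die slide is pushed in towards +y. The bed (94 mm wide) reaches from y = -150 to +68 mm, its top 22 mm above the bench, with two side rails (36 mm high, 3 mm total play for the slide) and an end stop.
- push_plate (a point): centre of the outer face of the push plate, the upturned steel plate (50 mm wide along x, 8 mm thick along y, its top 62 mm above the bench) at the outer -y end of the die slide; this point is 49 mm above the bench. The slide is a loose 50 x 193 mm steel plate, 12 mm thick, 0.55 kg, that lies on the bed between the rails. Fully home, this point is at y = -163 mm in the press's frame; at the start it is 40 to 60 mm farther out. Nothing of the press is beyond it.
- die_slide: the same loose steel slide; origin on its underside (22 mm above the bench) at the centre of the die nest; y points along it from the push plate to the nest. Fully home against the stop its origin lies on the screw axis (y = 0 to +1 mm in the press's frame).
- die: loose steel pellet die, 40 mm across at the foot, 58 mm high, 0.3 kg, standing in a 5 mm deep nest of the slide; origin at the centre of its underside; z up.
- ram: the ram, a 32 mm round steel foot on a spindle under the arm; origin at the centre of its underside. One turn of the wheel clockwise lowers it 6 mm; at the start it is 5.5 mm above the level of the die's top, after exactly one turn it presses on the die.
- screw_axis (a point): point on the vertical axis of the hand wheel, at the top of the arm (165 mm above the bench).
- wheel_handle (a point): centre of the upright black handle of the hand wheel, 70 mm from the wheel axis, 234 mm above the bench; the handle is a round grip 19 to 21 mm thick that stands from 197 to 263 mm above the bench and stays upright. Around it the dark wheel (rim 154 mm outer diameter, three spokes) has its top at 196 mm, the hub nut at 205 mm. At the start the handle may be on any side of the wheel.
- zero_pointer (a point): tip of the flat metal pointer (16 mm wide) of the setting ring under the wheel, turned up just outside the rim, 88 mm from the axis and 192 mm above the bench; it does not move, and the handle starts exactly beside it, and stands beside it again after one turn.
- press_wheel (a joint): angle of the hand wheel: 0 at the start, grows clockwise seen from above, 6.283 after one full turn; no end stop near one turn. Held by friction: about 2 N at the handle turns it, and it stays where it is left. More than 0.2 rad beyond one turn is too far.
- forceps: loose steel forceps, 133 mm, lying in front of the press; origin at the middle; leave alone.
- control_vial_1: loose brown vial with red cap, 25 x 48 mm, in front of the slide; leave alone.
- control_vial_3: loose brown vial with blue cap, 25 x 48 mm, behind the slide; leave alone.
- timer: loose white timer, 60 x 70 x 22 mm, in front of the press; leave alone.
- specimen_cup_1: loose specimen cup with yellow lid, 64 x 71 mm, left of the press; leave alone.
- beaker_100: loose small glass beaker, 57 x 68 mm, left of the press; leave alone.
There are look-alikes about, which are no part of the job. Leave any blue, purple or red look-alike of the die alone.

How it is judged:
By the outcome, as a careful person would: the job done as asked, in the order asked, and still so for the second after the job is handed in, with the robot touching nothing.
It also fails if it takes over 72 s, if anything falls off the work surface, if the arm or the gripper's body presses on something with over 40 N, if the wrist force passes 120 N, or if a joint passes its speed limit or range.

## Working session

There is one attempt and no reset: what is moved stays moved. The work goes in short steps, Python scripts to look and compute and a tool call to move; the robot and the scene stay as the last step left them, time stands still between calls to the robot, and variables do not carry over. Pictures are saved under pics/ and viewed, at most 10 in all, crops included, and the job is handed in when it is done.

Besides the shell and the picture viewer there is one more tool, called after "Emit:" as name(argument=value, ...), one argument or row to a line, values as JSON. drive_tool: Moves the arm, as the interface text tells. Its arguments: {"type":"object","properties":{"steps":{"type":"array"},"force":{"type":"number"}},"required":["steps"]}

```bash
mkdir -p pics
python3 - <<'E'
from cell import ctrl, read_camera, calibration
import cv2, numpy as np
for n in ("scene","top"):
    im=read_camera(n); np.save(f"pics/{n}0.npy",im)
    cv2.imwrite(f"pics/{n}0.png",cv2.resize(im[:,:,::-1],(800,600),interpolation=cv2.INTER_CUBIC))
    print(n,calibration(n))
s=ctrl.sense(); print(s)
E
```

```text
scene {'fx': 490.2687950155982, 'fy': 490.2687950155982, 'cx': 276.7101326264047, 'cy': 203.3509202192566, 'xyz': array([-75.6903349 , 549.03605945, 754.37738544]), 'attitude': array([[-0.58328234, -0.50630645,  0.63516572],
       [-0.81213615,  0.37768194, -0.44473727],
       [-0.01471727, -0.77524843, -0.63148497]])}
top {'fx': 384.77475409034037, 'fy': 384.77475409034037, 'cx': 277.0699508008559, 'cy': 206.41451123162614, 'xyz': array([ 490.01709953,  102.9126879 , 1048.72970468]), 'attitude': array([[-0.0254059 , -0.99759419,  0.06450097],
       [-0.99958502,  0.02447433, -0.01519211],
       [ 0.01357695, -0.06486017, -0.997802  ]])}
{'t': 0.1, 'joint_pos': array([-1.28810769e+00,  2.21185506e-01,  1.52752063e+00, -1.33789426e-05,
        1.39470702e+00, -1.26118960e-01]), 'qvel': array([ 0.00124591, -0.00161828, -0.00162971, -0.00066471,  0.0024479 ,
        0.00023059]), 'joint_torque': array([ 1.17170439e-03, -4.95946062e+01, -3.88517475e+01,  7.02432613e-02,
        5.15880506e-02, -4.05183027e-05]), 'tool_pos': array([ 248.26646703, -572.94699868,  221.51030425]), 'tool_rot': array([[ 9.17594591e-01,  3.97517163e-01, -5.20454834e-04],
       [ 3.97517445e-01, -9.17592958e-01,  1.74456103e-03],
       [ 2.15927261e-04, -1.80768964e-03, -9.99998343e-01]]), 'wrist_force': array([-0.25632921, -0.55032279,  0.13775168]), 'moment': array([ 0.00203241, -0.03779187,  0.00127426]), 'finger_force': 0.0, 'finger_gap': 86.90756259246311}
```

View pics/scene0.png

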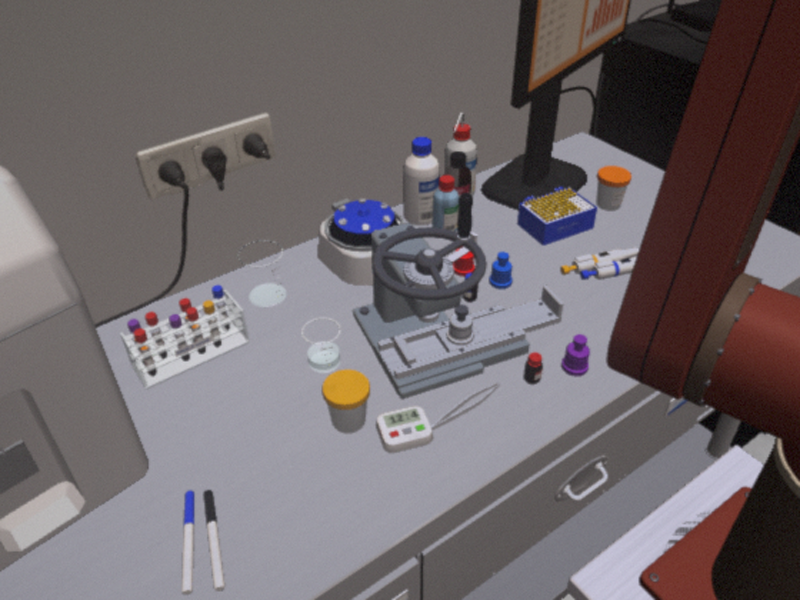

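View pics/top0.png

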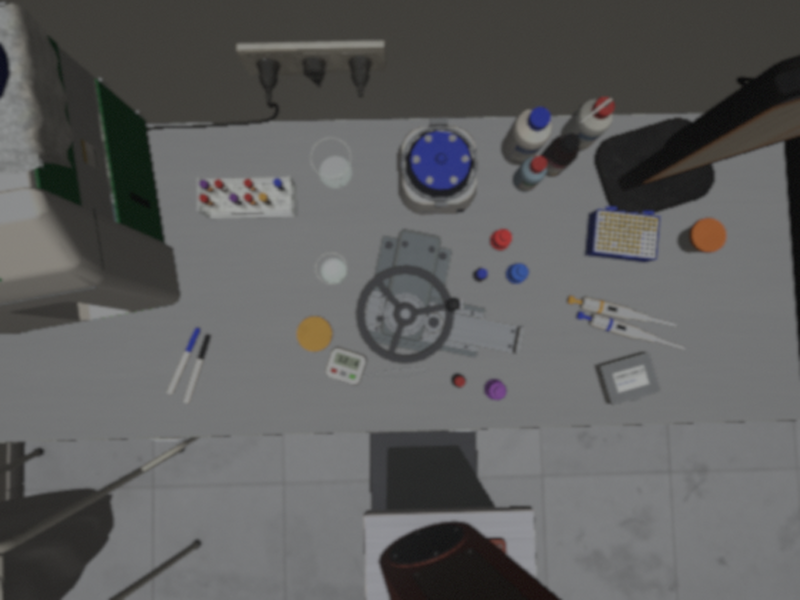

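The scene view shows the press in the middle of the bench. The wheel hub is at about (430,258) and the black handle at (463,213). The push plate is at (553,303). In the top view the hub is at (404,314), the handle at (453,304) and the push plate at (518,338). The vials and look-alike dies stand on both sides of the slide.

```bash
cat > h.py <<'E'
import numpy as np, cv2
from cell import ctrl, read_camera, calibration
def ray(n,u,v):
    c=calibration(n); R=np.array(c["attitude"])
    return np.array(c["xyz"]), R@np.array([(u-c["cx"])/c["fx"],(v-c["cy"])/c["fy"],1])
def onz(n,u,v,z):
    o,d=ray(n,u,v); return o+d*(z-o[2])/d[2]
def proj(n,p):
    c=calibration(n); q=np.array(c["attitude"]).T@(np.array(p)-c["xyz"])
    return c["fx"]*q[0]/q[2]+c["cx"], c["fy"]*q[1]/q[2]+c["cy"]
E
python3 - <<'E'
from h import *
t=np.load("pics/top0.npy"); s=np.load("pics/scene0.npy")
a=cv2.resize(t[150:270,235:385,::-1],(800,640),interpolation=cv2.INTER_CUBIC)[:600]
b=cv2.resize(s[140:280,240:400,::-1],(685,600),interpolation=cv2.INTER_CUBIC)
cv2.imwrite("pics/t1.png",cv2.convertScaleAbs(a,alpha=1.6)); cv2.imwrite("pics/s1.png",cv2.convertScaleAbs(b,alpha=1.4))
E
```

```text
(no output)
```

View pics/t1.png

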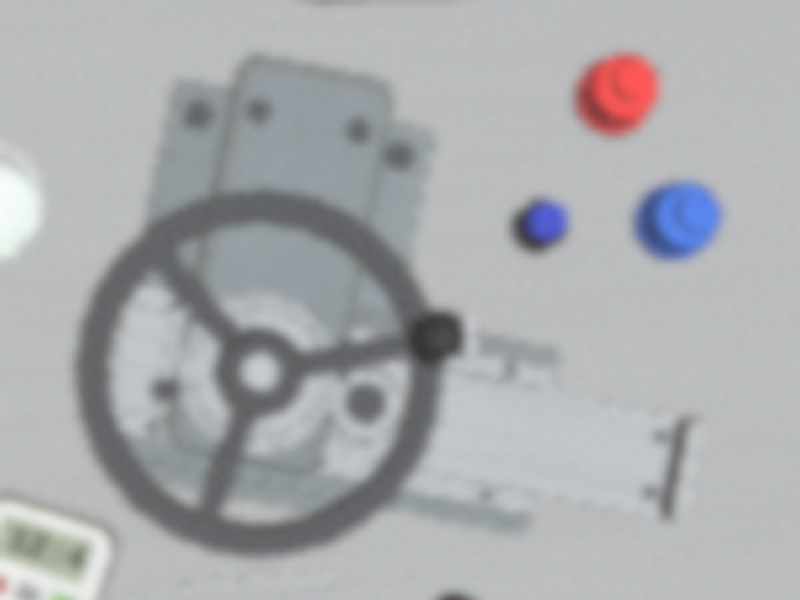

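View pics/s1.png

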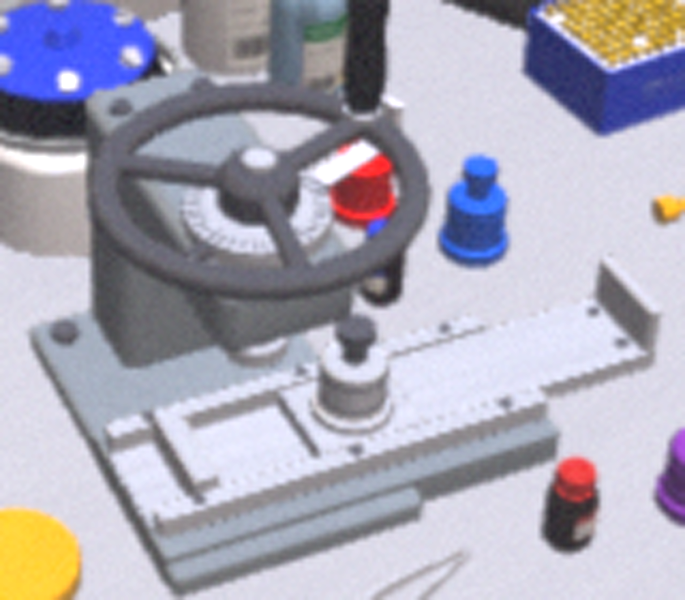

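The crops show the hub nut at top-crop (263,371), the handle at (436,336), and the push plate running from (690,418) to (671,517). In the scene crop the hub top is at (259,160), and the plate top runs from (604,260) to (657,305). The pointer's upturned tip is at about (395,103).

Run:
```python
from h import *
np.set_printoptions(precision=1,suppress=True)
T=lambda u,v:(235+u/5.333,150+v/5.333); S=lambda u,v:(240+u/4.286,140+v/4.286)
def two(a,b):
    o1,d1=ray("top",*a);o2,d2=ray("scene",*b)
    k=np.linalg.lstsq(np.c_[d1,-d2],o2-o1,rcond=None)[0]
    p,q=o1+k[0]*d1,o2+k[1]*d2; return (p+q)/2,np.linalg.norm(p-q)
print("hub",onz("top",*T(263,371),205),onz("scene",*S(259,158),205),two(T(263,371),S(259,158)))
# rim ellipse
t=np.load("pics/top0.npy").astype(int)
m=((t.max(2)<105)).astype(np.uint8); m[:, :240]=0; m[:,325:]=0;m[:180]=0;m[262:]=0
cs,_=cv2.findContours(m,cv2.RETR_EXTERNAL,cv2.CHAIN_APPROX_NONE)
c=max(cs,key=cv2.contourArea)
print([ (cv2.contourArea(x)) for x in cs if len(x)>10])
for (u,v) in [(258,190),(258,555),(77,370),(440,400)]: print("rim",onz("top",*T(u,v),190))
print("handle top",onz("top",*T(438,336),263),"mid scene", onz("scene",*S(366,60),234), onz("scene",*S(362,113),197))
for n in [(690,418),(671,517),(680,416),(660,515)]: print("plate",onz("top",*T(*n),62))
for n in [(603,260),(657,305),(650,310)]: print("platescene",onz("scene",*S(*n),62))
for n in [(545,222),(455,597),(678,212)]: print("vials/die",onz("top",*T(*n),48))
print("rail ends",onz("top",*T(557,355),36),onz("top",*T(527,520),36))
print("edges of slide",[onz("top",*T(*p),34) for p in [(450,370),(690,420),(430,460),(660,515)]])
```

```text
hub [515.3  74.9 205. ] [514.6  79.6 205. ] (array([516.4,  76.1, 202.5]), np.float64(3.2725211349608365))
[11.0, 4241.0]
rim [591.9  74.5 190. ]
rim [439.2  78.5 190. ]
rim [518.1 152.2 190. ]
rim [501.7   0.6 190. ]
handle top [525.3   9.3 263. ] mid scene [513.4  20.7 234. ] [522.6  13.1 197. ]
plate [ 491.8 -134.9   62. ]
plate [ 444.6 -123.8   62. ]
plate [ 492.9 -130.1   62. ]
plate [ 445.7 -118.6   62. ]
platescene [ 489.1 -130.9   62. ]
platescene [ 446.7 -126.8   62. ]
platescene [ 446. -121.   62.]
vials/die [589.6 -70.7  48. ]
vials/die [408.1 -20.5  48. ]
vials/die [ 593.  -136.4   48. ]
rail ends [524.6 -76.4  36. ] [443.8 -58.7  36. ]
edges of slide [array([518.6, -23.4,  34. ]), array([ 490.8, -141.6,   34. ]), array([474.4, -12.1,  34. ]), array([ 444.4, -124.9,   34. ])]
```

Emit:
drive_tool(
  steps=[
    [0,0,0,40,-33,0,1],
    [0,0,0,40,-33,0,1],
    [0,0,0,40,-33,0,1],
    [0,0,0,40,-33,0,1],
    [0,0,0,40,-33,0,1],
  ],
  force=20,
)

```text
t: 0.72
tool_pos: [366.7, -340.8, 222.1]
tool_rot: [[0.918, 0.397, -0.0], [0.397, -0.918, 0.001], [-0.0, -0.001, -1.0]]
wrist_force: [1.2, -0.2, -0.1]
finger_gap: 45.0
finger_force: 0.0
```

Emit:
drive_tool(
  steps=[
    [0,0,0,40,-33,0,1],
    [0,0,0,40,-33,0,1],
    [0,0,0,40,-32,0,1],
    [0,0,0,37,-28,0,1],
    [0,0,0,0,0,0,1],
  ],
)

```text
t: 1.35
tool_pos: [461.1, -161.9, 222.2]
tool_rot: [[0.916, 0.402, -0.0], [0.402, -0.916, 0.001], [0.0, -0.001, -1.0]]
wrist_force: [-0.9, -0.2, -0.3]
finger_gap: 1.7
finger_force: 0.0
```

Emit:
drive_tool(
  steps=[
    [0,0,-0.18,0,0,0,1],
    [0,0,-0.18,0,0,0,1],
    [0,0,-0.18,0,0,0,1],
    [0,0,-0.18,0,0,0,1],
    [0,0,-0.18,0,0,0,1],
  ],
)

```text
t: 1.98
tool_pos: [459.6, -165.6, 222.2]
tool_rot: [[0.254, 0.967, -0.001], [0.967, -0.254, -0.0], [-0.0, -0.001, -1.0]]
wrist_force: [0.4, 0.5, 0.5]
finger_gap: 0.5
finger_force: 0.0
```

```bash
cat >> h.py <<'E'
np.set_printoptions(precision=3,suppress=True)
A=np.array([515.5,76.0]); YP=np.array([.225,.974]); XP=np.array([.974,-.225])
def to(xy,z,psi):   # shift in tool axes and turn about tool z (psi deg: world angle of tool x)
    s=ctrl.sense(); R=s["tool_rot"]; p=s["tool_pos"]
    d=R.T@(np.r_[xy,z]-p); cur=np.degrees(np.arctan2(R[1,0],R[0,0]))
    print("t",round(s["t"],2),"tcp",p,"psi",round(cur,1),"F",s["wrist_force"],"q",s["joint_pos"],"gap",s["finger_gap"],"zax",R[:,2])
    print("shift",d.round(1),"wz",round(-np.radians((psi-cur+180)%360-180),3))
E
python3 -c "
from h import *
to(A+YP*(-211-35)-0*XP,222,77)"
```

```text
t 1.98 tcp [ 459.647 -165.55   222.182] psi 75.3 F [0.391 0.516 0.525] q [-0.507 -0.11   1.872 -0.001  1.381 -0.25 ] gap 0.506879822040148 zax [-0.001 -0.    -1.   ]
shift [ 2.  -0.   0.2] wz -0.03
```

Emit:
drive_tool(
  steps=[
    [0,0,-0.03,0,0,50,1],
    [0,0,0,0,0,50,1],
    [0,0,0,0,0,50,1],
    [0,0,0,0,0,32,1],
    [0,0,0,0,0,0,1],
  ],
)

```text
t: 2.6
tool_pos: [457.2, -164.0, 37.7]
tool_rot: [[0.231, 0.973, -0.006], [0.973, -0.231, 0.003], [0.002, -0.007, -1.0]]
wrist_force: [0.2, -0.2, 0.5]
finger_gap: 0.4
finger_force: 0.0
```

Run:
```python
from h import *
to(A+YP*(-211-9.5),40,77)
a=read_camera("top")[170:260,275:395,::-1]; b=read_camera("scene")[120:260,280:440,::-1]
o=np.hstack([cv2.resize(a,(440,330),interpolation=cv2.INTER_CUBIC),cv2.resize(b,(360,330),interpolation=cv2.INTER_CUBIC)])
cv2.imwrite("pics/c1.png",cv2.convertScaleAbs(o,alpha=1.4))
```

```text
t 2.6 tcp [ 457.244 -163.991   37.664] psi 76.7 F [ 0.188 -0.224  0.474] q [-0.507  0.119  2.022 -0.     1.008 -0.274] gap 0.3985269287638253 zax [-0.006  0.003 -1.   ]
shift [26.5  2.6 -2.3] wz -0.006
```

View pics/c1.png

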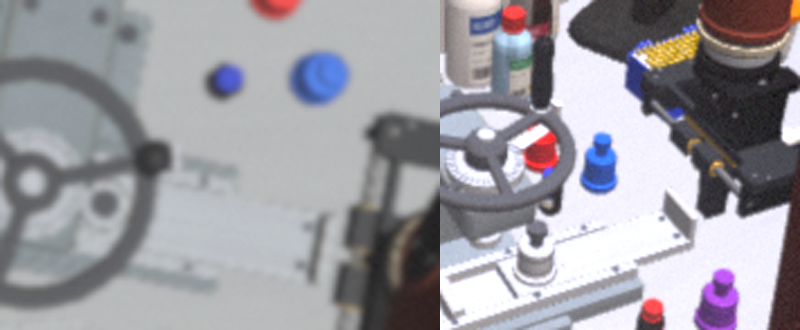

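The fingers stand just behind the push plate, at left panel (345,255) against the plate at (317,250), and nothing is in between. I'll push gently.

Emit:
drive_tool(
  steps=[
    [0,0,0,8,2,-3,1],
    [0,0,0,7,1,0,1],
    [0,0,0,5,0,0,1],
    [0,0,0,5,0,0,1],
    [0,0,0,5,0,0,1],
  ],
)

```text
t: 3.32
tool_pos: [471.0, -137.8, 44.7]
tool_rot: [[0.229, 0.973, 0.002], [0.973, -0.229, -0.004], [-0.004, 0.002, -1.0]]
wrist_force: [-1.6, -8.1, 2.5]
finger_gap: 0.1
finger_force: 4.2
```

Emit:
drive_tool(
  steps=[
    [0,0,0,5,0,0,1],
    [0,0,0,5,0,0,1],
    [0,0,0,5,0,0,1],
    [0,0,0,5,0,0,1],
    [0,0,0,5,0,0,1],
  ],
)

```text
t: 3.95
tool_pos: [476.7, -113.5, 44.7]
tool_rot: [[0.229, 0.973, 0.002], [0.973, -0.229, -0.004], [-0.004, 0.002, -1.0]]
wrist_force: [-1.8, -8.5, 2.3]
finger_gap: 0.7
finger_force: 4.3
```

Emit:
drive_tool(
  steps=[
    [0,0,0,3,0,0,1],
    [0,0,0,3,0,0,1],
    [0,0,0,3,0,0,1],
    [0,0,0,2,0,0,1],
    [0,0,0,2,0,0,1],
  ],
)

```text
t: 4.58
tool_pos: [479.6, -101.0, 44.7]
tool_rot: [[0.229, 0.973, 0.001], [0.973, -0.229, -0.004], [-0.004, 0.002, -1.0]]
wrist_force: [-1.6, -8.0, 3.3]
finger_gap: 0.5
finger_force: 4.4
```

```bash
python3 -c "
from h import *
to(A+YP*(-163-9.5),40,77)"
```

```text
t 4.58 tcp [ 479.613 -100.992   44.656] psi 76.8 F [-1.614 -8.025  3.345] q [-0.366  0.109  2.016 -0.004  1.013 -0.133] gap 0.49710671572833987 zax [ 0.001 -0.004 -1.   ]
shift [ 8.1 -4.9  4.6] wz -0.004
```

Emit:
drive_tool(
  steps=[
    [0,0,0,1.5,0,0,1],
    [0,0,0,1.5,0,0,1],
    [0,0,0,1.5,0,0,1],
    [0,0,0,1,0,0,1],
    [0,0,0,1,0,0,1],
  ],
)

```text
t: 5.2
tool_pos: [481.1, -94.7, 44.7]
tool_rot: [[0.229, 0.973, 0.001], [0.973, -0.229, -0.004], [-0.004, 0.002, -1.0]]
wrist_force: [-1.6, -8.8, 2.8]
finger_gap: 0.5
finger_force: 4.5
```

Emit:
drive_tool(
  steps=[
    [0,0,0,0.7,0,0,1],
    [0,0,0,0.7,0,0,1],
    [0,0,0,0.7,0,0,1],
  ],
)

```text
t: 5.58
tool_pos: [481.6, -92.7, 44.7]
tool_rot: [[0.229, 0.973, 0.001], [0.973, -0.229, -0.004], [-0.004, 0.002, -1.0]]
wrist_force: [-2.3, -8.9, 2.6]
finger_gap: 0.7
finger_force: 5.2
```

Emit:
drive_tool(
  steps=[
    [0,0,0,0.7,0,0,1],
    [0,0,0,0.7,0,0,1],
    [0,0,0,0.7,0,0,1],
  ],
)

```text
t: 5.95
tool_pos: [481.6, -92.6, 44.7]
tool_rot: [[0.228, 0.974, 0.0], [0.974, -0.228, -0.008], [-0.007, 0.002, -1.0]]
wrist_force: [-5.3, -18.0, 3.1]
finger_gap: 0.2
finger_force: 9.7
```

Emit:
drive_tool(
  steps=[
    [0,0,0,0.7,0,0,1],
    [0,0,0,0.7,0,0,1],
  ],
)

```text
t: 6.2
tool_pos: [481.6, -92.5, 44.7]
tool_rot: [[0.228, 0.974, -0.0], [0.974, -0.228, -0.01], [-0.01, 0.002, -1.0]]
wrist_force: [-6.7, -24.0, 3.3]
finger_gap: 0.5
finger_force: 12.5
```

Emit:
drive_tool(
  steps=[
    [0,0,0,0.7,0,0,1],
    [0,0,0,0.7,0,0,1],
  ],
)

```text
t: 6.45
tool_pos: [481.7, -92.4, 44.8]
tool_rot: [[0.228, 0.974, -0.001], [0.974, -0.228, -0.012], [-0.012, 0.002, -1.0]]
wrist_force: [-8.3, -30.7, 2.7]
finger_gap: 0.7
finger_force: 15.4
```

The force climbs to 31 N with no motion. The plate face is at press y ≈ -162, so the slide is home. I'll back off, rise above the handle and turn the tool.

Emit:
drive_tool(
  steps=[
    [0,0,0,-12,0,0,1],
    [0,0,0,-25,0,-5,1],
    [0,0,0,0,0,-60,1],
    [0,0,0,0,0,-60,1],
    [0,0,-0.1,0,0,-60,1],
  ],
)

```text
t: 7.08
tool_pos: [473.2, -121.3, 230.4]
tool_rot: [[0.129, 0.992, 0.0], [0.992, -0.129, 0.001], [0.001, 0.0, -1.0]]
wrist_force: [0.3, 0.3, 0.6]
finger_gap: 0.7
finger_force: 0.0
```

Emit:
drive_tool(
  steps=[
    [0,0,-0.18,0,0,-50,1],
    [0,0,-0.18,0,0,-24,1],
    [0,0,-0.18,0,0,0,1],
    [0,0,-0.18,0,0,0,1],
    [0,0,-0.18,0,0,0,1],
  ],
)

```text
t: 7.7
tool_pos: [473.5, -121.3, 302.6]
tool_rot: [[-0.7, 0.715, 0.0], [0.715, 0.7, 0.001], [0.0, 0.001, -1.0]]
wrist_force: [0.2, 0.5, 0.5]
finger_gap: 0.4
finger_force: 0.0
```

Emit:
drive_tool(
  steps=[
    [0,0,-0.18,0,0,0,1],
    [0,0,-0.18,0,0,0,1],
    [0,0,-0.18,0,0,0,1],
    [0,0,-0.18,0,0,0,1],
    [0,0,-0.18,0,0,0,1],
  ],
)

```text
t: 8.32
tool_pos: [473.4, -121.3, 302.5]
tool_rot: [[-0.995, -0.104, 0.0], [-0.104, 0.995, 0.001], [-0.0, 0.001, -1.0]]
wrist_force: [-0.9, 0.6, -0.1]
finger_gap: 0.9
finger_force: 0.0
```

Run:
```python
from h import *
to([560,12],300,188.4)
a=read_camera("top")[130:265,240:420,::-1]; b=read_camera("scene")[120:290,240:400,::-1]
o=np.hstack([cv2.resize(a,(440,330),interpolation=cv2.INTER_CUBIC),cv2.resize(b,(330,330),interpolation=cv2.INTER_CUBIC)])
cv2.imwrite("pics/c2.png",cv2.convertScaleAbs(o,alpha=1.4))
```

```text
t 8.32 tcp [ 473.44  -121.308  302.491] psi -174.0 F [-0.89   0.564 -0.132] q [-0.413 -0.154  1.761  0.001  1.534 -2.088] gap 0.9376940487791288 zax [ 0.     0.001 -1.   ]
shift [-99.9 123.6   2.6] wz -0.043
```

View pics/c2.png

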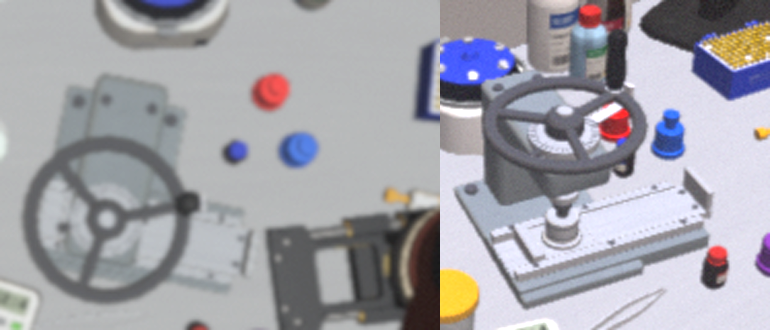

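The slide is home: the die stands under the ram at right panel (563,225), and the vials and look-alikes are untouched. Next I move behind the handle.

Emit:
drive_tool(
  steps=[
    [0,0,-0.04,-25,31,0,1],
    [0,0,0,-25,31,0,1],
    [0,0,0,-25,31,0,1],
    [0,0,0,-25,31,0,1],
    [0,0,0,0,0,0,1],
  ],
)

```text
t: 9.05
tool_pos: [557.4, 16.2, 302.1]
tool_rot: [[-0.991, -0.137, -0.001], [-0.137, 0.991, 0.001], [0.0, 0.001, -1.0]]
wrist_force: [-0.6, -0.3, 0.4]
finger_gap: 0.4
finger_force: 0.0
```

Emit:
drive_tool(
  steps=[
    [0,0,0,0,0,40,1],
    [0,0,0,0,0,30,1],
    [0,0,0,0,0,14,1],
    [0,0,0,0,0,0,1],
  ],
)

```text
t: 9.55
tool_pos: [556.2, 13.3, 217.9]
tool_rot: [[-0.991, -0.135, -0.002], [-0.135, 0.991, 0.0], [0.002, 0.0, -1.0]]
wrist_force: [0.1, -0.7, 0.7]
finger_gap: 0.7
finger_force: 0.0
```

```bash
python3 -c "
from h import *
to([525.7+19.3,6.8+2.8],215,188.4)
b=read_camera('scene')[100:240,260:420,::-1]
cv2.imwrite('pics/c3.png',cv2.convertScaleAbs(cv2.resize(b,(640,560),interpolation=cv2.INTER_CUBIC),alpha=1.4))"
```

```text
t 9.55 tcp [556.241  13.308 217.891] psi -172.2 F [ 0.087 -0.701  0.68 ] q [-0.118  0.062  1.711 -0.     1.37  -1.824] gap 0.6596472908361414 zax [-0.002  0.    -1.   ]
shift [11.6 -2.2  2.9] wz -0.011
```

View pics/c3.png

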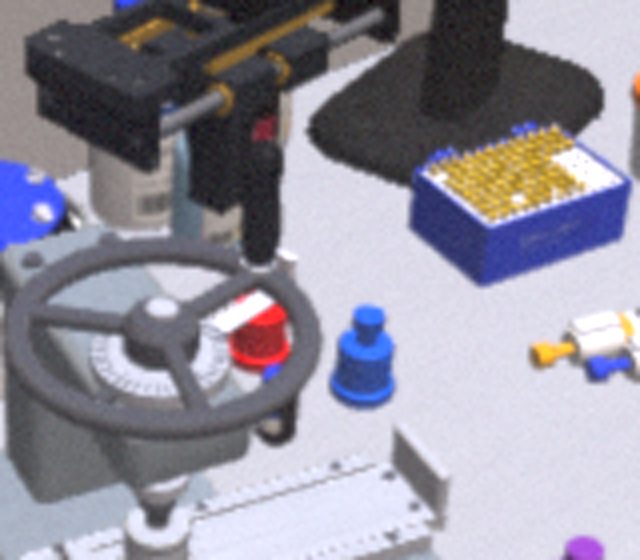

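The fingers (at about (215,160)) stand behind the handle (262,205) on the far side, with a small gap. I'll close onto it.

Emit:
drive_tool(
  steps=[
    [0,0,-0.01,5,-2,2,1],
    [0,0,0,3,0,0,1],
    [0,0,0,2,0,0,1],
  ],
)

```text
t: 9.98
tool_pos: [547.4, 10.2, 217.2]
tool_rot: [[-0.989, -0.146, 0.001], [-0.146, 0.989, -0.0], [-0.001, -0.0, -1.0]]
wrist_force: [0.4, 0.4, 0.2]
finger_gap: 0.7
finger_force: 0.0
```

Emit:
drive_tool(
  steps=[
    [0,0,0,1.5,0,0,1],
    [0,0,0,1.5,0,0,1],
  ],
)

```text
t: 10.22
tool_pos: [544.8, 9.8, 217.1]
tool_rot: [[-0.989, -0.147, 0.002], [-0.147, 0.989, -0.0], [-0.001, -0.0, -1.0]]
wrist_force: [2.9, -1.1, -0.2]
finger_gap: 0.2
finger_force: 0.8
```

Emit:
drive_tool(
  steps=[
    [0,0,0,1.5,0,0,1],
    [0,0,0,1.5,0,0,1],
  ],
)

```text
t: 10.48
tool_pos: [541.5, 9.4, 216.7]
tool_rot: [[-0.989, -0.147, 0.0], [-0.147, 0.989, 0.0], [-0.0, -0.0, -1.0]]
wrist_force: [2.6, -0.6, 0.8]
finger_gap: 0.5
finger_force: 0.9
```

Contact came exactly where predicted (TCP ≈ (544.8, 9.8)). Now the arcs, starting with a short one to check the row convention.

Emit:
drive_tool(
  steps=[
    [0,0,0.12,10,-1,0,1],
    [0,0,0.17,12.1,-2.3,0,1],
    [0,0,0.17,12.1,-2.3,0,1],
  ],
)

```text
t: 10.85
tool_pos: [507.2, 4.4, 216.5]
tool_rot: [[-0.95, 0.313, 0.001], [0.313, 0.95, 0.001], [-0.0, 0.002, -1.0]]
wrist_force: [2.4, 1.4, 0.1]
finger_gap: 0.8
finger_force: 1.5
```

```bash
cat >> h.py <<'E'
def pose(a,psi_flip=0):
    th=np.radians(-81.6-a); u=np.array([np.cos(th),np.sin(th)]); t=np.array([u[1],-u[0]])
    return A+70*u-19.5*t, np.degrees(th)-90+psi_flip
def here(flip=0):
    s=ctrl.sense(); d=s["tool_pos"][:2]-A; R=s["tool_rot"]
    print("r",np.hypot(*d).round(1),"(72.7) wheel ~",((-81.6-np.degrees(np.arctan2(d[1],d[0]))+np.degrees(np.arctan2(19.5,70)))%360).round(1),"tool",((-81.6-(np.degrees(np.arctan2(R[1,0],R[0,0]))-flip+90))%360).round(1))
E
python3 -c "
from h import *
here(); to(pose(30)[0],217,pose(30)[1])"
```

```text
r 72.1 (72.7) wheel ~ 30.5 tool 26.6
t 10.85 tcp [507.247   4.412 216.541] psi 161.8 F [2.379 1.369 0.086] q [-0.148 -0.06   1.836  0.002  1.365 -1.401] gap 0.7580727745645991 zax [ 0.001  0.001 -1.   ]
shift [-0.8 -0.4 -0.5] wz 0.059
```

Emit:
drive_tool(
  steps=[
    [0,0,0.18,11.8,-2.3,0,1],
    [0,0,0.18,12.1,-2.3,0,1],
    [0,0,0.18,12.1,-2.3,0,1],
    [0,0,0.18,12.1,-2.3,0,1],
    [0,0,0.17,12.1,-2.3,0,1],
  ],
)

```text
t: 11.48
tool_pos: [454.4, 31.2, 216.5]
tool_rot: [[-0.354, 0.935, -0.0], [0.935, 0.354, -0.001], [-0.001, -0.0, -1.0]]
wrist_force: [1.6, -1.2, -0.8]
finger_gap: 0.3
finger_force: 1.1
```

```bash
python3 -c "
from h import *
here(); to(pose(80)[0],217,pose(80)[1])"
```

```text
r 75.8 (72.7) wheel ~ 77.7 tool 77.7
t 11.47 tcp [454.378  31.2   216.518] psi 110.7 F [ 1.647 -1.208 -0.809] q [-0.104 -0.193  1.956 -0.001  1.379 -0.466] gap 0.2873701795671527 zax [-0.    -0.001 -1.   ]
shift [ 3.6  2.3 -0.5] wz 0.041
```

Emit:
drive_tool(
  steps=[
    [0,0,0.17,12.5,-0.5,0,1],
    [0,0,0.17,12.1,-1.5,0,1],
    [0,0,0.17,12.1,-2.3,0,1],
    [0,0,0.17,12.1,-2.3,0,1],
    [0,0,0.17,12.1,-2.3,0,1],
  ],
)

```text
t: 12.1
tool_pos: [443.1, 90.9, 215.9]
tool_rot: [[0.469, 0.883, -0.003], [0.883, -0.469, -0.001], [-0.003, -0.002, -1.0]]
wrist_force: [-0.9, -2.2, 0.1]
finger_gap: 0.4
finger_force: 1.2
```

```bash
python3 -c "
from h import *
here(); to(pose(126.5)[0],217,pose(126.5)[1])"
```

```text
r 74.0 (72.7) wheel ~ 125.6 tool 126.3
t 12.1 tcp [443.06   90.889 215.882] psi 62.1 F [-0.903 -2.224  0.125] q [ 0.029 -0.198  1.961 -0.001  1.382  0.517] gap 0.42097271907685546 zax [-0.003 -0.001 -1.   ]
shift [ 1.5  0.9 -1.1] wz 0.003
```

Emit:
drive_tool(
  steps=[
    [0,0,0.17,12.3,-1.5,-1,1],
    [0,0,0.17,12.1,-2,0,1],
    [0,0,0.17,12.1,-2.3,0,1],
    [0,0,0.17,12.1,-2.3,0,1],
    [0,0,0.17,12.1,-2.3,0,1],
  ],
)

```text
t: 12.72
tool_pos: [478.6, 140.5, 216.4]
tool_rot: [[0.973, 0.232, -0.006], [0.232, -0.973, 0.002], [-0.005, -0.003, -1.0]]
wrist_force: [-4.8, 4.1, -0.2]
finger_gap: 0.3
finger_force: 2.8
```

```bash
python3 -c "
from h import *
here(); to(pose(175)[0],217,pose(175)[1])"
```

```text
r 74.4 (72.7) wheel ~ 174.2 tool 175.0
t 12.72 tcp [478.571 140.546 216.434] psi 13.4 F [-4.791  4.12  -0.232] q [ 0.125 -0.076  1.851  0.003  1.372  1.461] gap 0.27005461509216183 zax [-0.006  0.002 -1.   ]
shift [ 1.5  1.3 -0.6] wz 0.0
```

Emit:
drive_tool(
  steps=[
    [0,0,0.17,12.3,-1.3,0,1],
    [0,0,0.17,12.1,-2,0,1],
    [0,0,0.17,12.1,-2.3,0,1],
    [0,0,0.17,12.1,-2.3,0,1],
    [0,0,0.17,12.1,-2.3,0,1],
  ],
)

```text
t: 13.35
tool_pos: [539.8, 144.0, 216.5]
tool_rot: [[0.816, -0.578, -0.003], [-0.578, -0.816, 0.002], [-0.004, 0.001, -1.0]]
wrist_force: [-1.2, 3.0, -0.4]
finger_gap: 0.6
finger_force: 1.4
```

```bash
python3 -c "
from h import *
here(); to(pose(224)[0],217,pose(224)[1])"
```

```text
r 72.3 (72.7) wheel ~ 223.7 tool 223.7
t 13.35 tcp [539.846 144.042 216.55 ] psi -35.3 F [-1.231  3.008 -0.416] q [0.118 0.069 1.706 0.002 1.37  2.305] gap 0.6253477550620482 zax [-0.003  0.002 -1.   ]
shift [ 0.3 -0.5 -0.5] wz 0.006
```

Two thirds round with the last joint near its range. I back off, turn the tool half round and go on with the other face.

Emit:
drive_tool(
  steps=[
    [0,0,0,-10,0,0,1],
    [0,0,0,-12,0,0,1],
    [0,0,-0.18,0,0,0,1],
    [0,0,-0.18,0,0,0,1],
    [0,0,-0.18,0,0,0,1],
  ],
)

```text
t: 13.98
tool_pos: [521.6, 156.0, 217.7]
tool_rot: [[0.998, -0.062, -0.0], [-0.062, -0.998, -0.0], [-0.0, 0.0, -1.0]]
wrist_force: [-1.0, 0.4, -0.4]
finger_gap: 0.6
finger_force: 0.0
```

Emit:
drive_tool(
  steps=[
    [0,0,-0.18,0,0,0,1],
    [0,0,-0.18,0,0,0,1],
    [0,0,-0.18,0,0,0,1],
    [0,0,-0.18,0,0,0,1],
    [0,0,-0.18,0,0,0,1],
  ],
)

```text
t: 14.6
tool_pos: [521.6, 156.0, 217.7]
tool_rot: [[0.669, 0.743, -0.0], [0.743, -0.669, -0.0], [-0.0, -0.0, -1.0]]
wrist_force: [-1.2, 0.4, 0.2]
finger_gap: 0.8
finger_force: 0.0
```

Emit:
drive_tool(
  steps=[
    [0,0,-0.18,0,0,0,1],
    [0,0,-0.18,0,0,0,1],
    [0,0,-0.18,0,0,0,1],
    [0,0,-0.18,0,0,0,1],
    [0,0,-0.18,0,0,0,1],
  ],
)

```text
t: 15.22
tool_pos: [521.6, 156.0, 217.7]
tool_rot: [[-0.166, 0.986, -0.0], [0.986, 0.166, -0.0], [-0.0, -0.0, -1.0]]
wrist_force: [1.0, 0.1, 0.7]
finger_gap: 0.5
finger_force: 0.0
```

Emit:
drive_tool(
  steps=[
    [0,0,-0.18,0,0,0,1],
    [0,0,-0.18,0,0,0,1],
    [0,0,-0.18,0,0,0,1],
    [0,0,-0.08,0,0,0,1],
    [0,0,0,0,0,0,1],
  ],
)

```text
t: 15.85
tool_pos: [521.9, 155.9, 217.7]
tool_rot: [[-0.703, 0.711, -0.0], [0.711, 0.703, -0.0], [0.0, -0.0, -1.0]]
wrist_force: [-0.6, 0.2, 0.6]
finger_gap: 0.7
finger_force: 0.0
```

```bash
python3 -c "
from h import *
here(180); to(pose(223.5)[0],217,pose(223.5,180)[1])"
```

```text
r 80.2 (72.7) wheel ~ 208.5 tool 233.7
t 15.85 tcp [521.854 155.929 217.684] psi 134.7 F [-0.624  0.187  0.64 ] q [ 0.146  0.032  1.742  0.     1.367 -0.634] gap 0.7342245875861315 zax [-0. -0. -1.]
shift [-20.8   4.7   0.7] wz -0.179
```

Emit:
drive_tool(
  steps=[
    [0,0,-0.17,0,0,0,1],
    [0,0,0,-8,0,1,1],
    [0,0,0,-7,0,0,1],
    [0,0,0,-5,0,0,1],
  ],
)

```text
t: 16.35
tool_pos: [539.5, 143.4, 216.5]
tool_rot: [[-0.811, 0.585, -0.0], [0.585, 0.811, -0.0], [0.0, -0.0, -1.0]]
wrist_force: [0.2, 1.3, -0.7]
finger_gap: 0.6
finger_force: 0.0
```

```bash
python3 -c "
from h import *
here(180); to(pose(225)[0],217,pose(225,180)[1])"
```

```text
r 71.5 (72.7) wheel ~ 223.6 tool 224.2
t 16.35 tcp [539.537 143.389 216.48 ] psi 144.2 F [ 0.216  1.292 -0.666] q [ 0.119  0.066  1.71  -0.     1.366 -0.827] gap 0.6177672372347353 zax [-0. -0. -1.]
shift [-1.4  1.5 -0.5] wz 0.014
```

Emit:
drive_tool(
  steps=[
    [0,0,0.17,-12.3,3.3,0,1],
    [0,0,0.17,-12.1,2.3,0,1],
    [0,0,0.17,-12.1,2.3,0,1],
    [0,0,0.17,-12.1,2.3,0,1],
    [0,0,0.17,-12.1,2.3,0,1],
  ],
)

```text
t: 16.98
tool_pos: [582.7, 102.9, 216.2]
tool_rot: [[-0.091, 0.996, -0.001], [0.996, 0.091, 0.001], [0.001, -0.001, -1.0]]
wrist_force: [-2.2, 1.7, -0.6]
finger_gap: 0.5
finger_force: 1.0
```

```bash
python3 -c "
from h import *
here(180); to(pose(273)[0],217,pose(273,180)[1])"
```

```text
r 72.3 (72.7) wheel ~ 272.2 tool 273.2
t 16.98 tcp [582.652 102.856 216.171] psi 95.2 F [-2.165  1.653 -0.556] q [ 0.041  0.147  1.623  0.001  1.373 -0.051] gap 0.4925578048682564 zax [-0.001  0.001 -1.   ]
shift [-0.9  0.6 -0.8] wz -0.003
```

Emit:
drive_tool(
  steps=[
    [0,0,0.17,-12.3,2.8,-1,1],
    [0,0,0.17,-12.1,2.3,0,1],
    [0,0,0.17,-12.1,2.3,0,1],
    [0,0,0.17,-12.1,2.3,0,1],
    [0,0,0.17,-12.1,2.3,0,1],
  ],
)

```text
t: 17.6
tool_pos: [579.9, 43.0, 217.2]
tool_rot: [[0.688, 0.725, -0.001], [0.725, -0.688, 0.002], [0.001, -0.002, -1.0]]
wrist_force: [-1.2, 3.8, -0.9]
finger_gap: 0.7
finger_force: 1.5
```

```bash
python3 -c "
from h import *
here(180); to(pose(322)[0],217,pose(322,180)[1])"
```

```text
r 72.3 (72.7) wheel ~ 321.1 tool 321.9
t 17.6 tcp [579.858  43.014 217.219] psi 46.5 F [-1.156  3.845 -0.876] q [-0.063  0.121  1.649  0.002  1.372  0.696] gap 0.6911489557687941 zax [-0.001  0.002 -1.   ]
shift [-1.   0.6  0.2] wz 0.002
```

Emit:
drive_tool(
  steps=[
    [0,0,0.17,-12.3,2.8,0,1],
    [0,0,0.17,-12.1,2.3,0,1],
    [0,0,0.12,-8.6,1.9,0,1],
    [0,0,0,0,0,0,1],
  ],
)

```text
t: 18.1
tool_pos: [558.4, 17.0, 217.5]
tool_rot: [[0.937, 0.35, -0.0], [0.35, -0.937, 0.0], [0.0, -0.0, -1.0]]
wrist_force: [1.0, 0.5, 0.0]
finger_gap: 0.5
finger_force: 0.1
```

```bash
python3 -c "
from h import *
here(180); to(pose(360)[0],217,pose(360,180)[1])"
```

```text
r 73.0 (72.7) wheel ~ 347.9 tool 347.9
t 18.1 tcp [558.419  16.983 217.461] psi 20.5 F [0.959 0.515 0.041] q [-0.111  0.066  1.707  0.     1.368  1.102] gap 0.5184842948890623 zax [-0.  0. -1.]
shift [-15.1   2.2   0.5] wz 0.211
```

Emit:
drive_tool(
  steps=[
    [0,0,0.07,-4.5,0.9,0,1],
    [0,0,0.05,-3.5,0.5,0,1],
    [0,0,0.04,-2.5,0.3,0,1],
    [0,0,0,0,0,0,1],
  ],
)

```text
t: 18.6
tool_pos: [549.8, 11.9, 217.7]
tool_rot: [[0.98, 0.199, 0.001], [0.199, -0.98, -0.001], [0.001, 0.001, -1.0]]
wrist_force: [2.7, 0.4, -1.5]
finger_gap: 0.5
finger_force: 1.1
```

```bash
python3 -c "
from h import *
here(180); to(pose(360)[0],217,pose(360,180)[1])
b=read_camera('scene')[100:240,260:420,::-1]
a=np.load('pics/scene0.npy')[100:240,260:420,::-1]
f=lambda q:cv2.resize(q[40:120,10:90],(400,400),interpolation=cv2.INTER_CUBIC)
cv2.imwrite('pics/c4.png',cv2.convertScaleAbs(np.hstack([f(a),f(b)]),alpha=1.5))"
```

```text
r 72.7 (72.7) wheel ~ 355.8 tool 356.9
t 18.6 tcp [549.831  11.935 217.715] psi 11.5 F [ 2.696  0.351 -1.549] q [-0.121  0.044  1.73  -0.     1.366  1.249] gap 0.5159918289236323 zax [ 0.001 -0.001 -1.   ]
shift [-5.2  1.3  0.7] wz 0.054
```

View pics/c4.png

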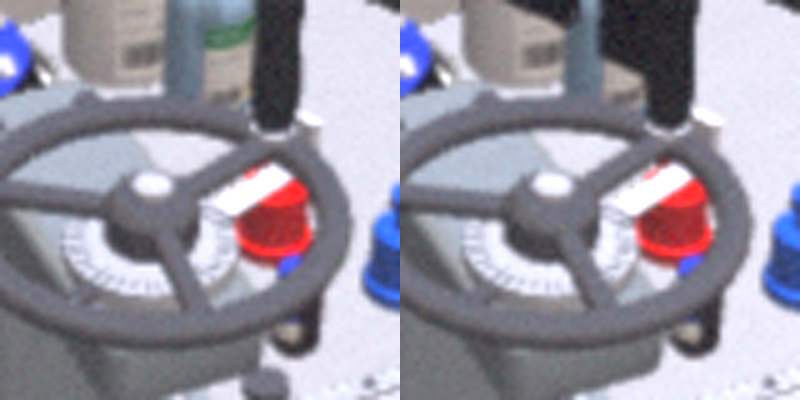

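It is about 4° short of the start: the handle foot is at 668-400=268, against 275 before. I'll creep the rest.

Emit:
drive_tool(
  steps=[
    [0,0,0.03,-2,0.5,0,1],
    [0,0,0.02,-1.4,0.3,0,1],
    [0,0,0,-1,0.2,0,1],
    [0,0,0,0,0,0,1],
  ],
)

```text
t: 19.15
tool_pos: [544.9, 10.5, 217.7]
tool_rot: [[0.989, 0.148, 0.0], [0.148, -0.989, -0.0], [0.0, 0.0, -1.0]]
wrist_force: [2.1, 0.0, 0.1]
finger_gap: 0.5
finger_force: 1.1
```

```bash
python3 -c "
from h import *
here(180); to(pose(360)[0],217,pose(360,180)[1])"
```

```text
r 71.8 (72.7) wheel ~ 359.8 tool 359.9
t 19.15 tcp [544.881  10.501 217.716] psi 8.5 F [2.119 0.026 0.133] q [-0.125  0.033  1.742 -0.     1.367  1.296] gap 0.5102452010605443 zax [ 0. -0. -1.]
shift [0.  0.9 0.7] wz 0.002
```

Emit:
drive_tool(
  steps=[
    [0,0,0,10,0,0,1],
    [0,0,0,15,0,0,1],
    [0,0,0,5,0,-45,1],
    [0,0,0,0,0,-50,1],
    [0,0,0,20,30,-20,1],
  ],
)

```text
t: 19.77
tool_pos: [599.7, -10.3, 336.8]
tool_rot: [[0.988, 0.151, 0.004], [0.151, -0.989, 0.0], [0.004, 0.001, -1.0]]
wrist_force: [1.1, -0.5, 0.1]
finger_gap: 0.2
finger_force: 0.0
```

Emit:
drive_tool(
  steps=[
    [0,0,0,-20,50,0,1],
    [0,0,0,-20,50,0,1],
    [0,0,0,-20,50,0,1],
    [0,0,0,-20,40,0,1],
    [0,0,0,0,0,0,1],
  ],
)

```text
t: 20.4
tool_pos: [546.7, -214.1, 331.8]
tool_rot: [[0.99, 0.144, -0.002], [0.144, -0.99, 0.0], [-0.002, -0.001, -1.0]]
wrist_force: [0.2, 0.5, -0.1]
finger_gap: 0.4
finger_force: 0.0
```

Run:
```python
from h import *
print(ctrl.sense()["tool_pos"],ctrl.sense()["wrist_force"])
b=read_camera('scene'); t=read_camera("top"); t0=np.load("pics/top0.npy"); a=np.load('pics/scene0.npy')
def polar(im):
    c=proj("top",[515.5,76,200]); g=cv2.cvtColor(im,cv2.COLOR_RGB2GRAY).astype(np.float32)
    return cv2.warpPolar(g,(46,1440),c,46,cv2.WARP_POLAR_LINEAR)[:,14:32]
p0,p1=polar(t0),polar(t)
(d,r)=cv2.phaseCorrelate(p0.copy(),p1.copy(),cv2.createHanningWindow((18,1440),cv2.CV_32F)); print("rot deg (image, + = cw)",d[1]/4,r)
# handle top blob in top view
for im in (t0,t):
    m=(im[195:228,302:330].max(2)<50).astype(np.uint8); M=cv2.moments(m,True); u,v=302+M["m10"]/M["m00"],195+M["m01"]/M["m00"]
    p=onz("top",u,v,263)[:2]-A; print(M["m00"],np.hypot(*p),np.degrees(np.arctan2(p[1],p[0])))
f=lambda q:cv2.resize(q[130:290,240:400,::-1],(400,400),interpolation=cv2.INTER_CUBIC)
cv2.imwrite('pics/c5.png',cv2.convertScaleAbs(np.hstack([f(a),f(b)]),alpha=1.5))
```

```text
[ 546.701 -214.114  331.766] [ 0.194  0.46  -0.131]
rot deg (image, + = cw) -0.0029125626313089015 0.8755482391810712
61.0 64.22949285222465 -80.73212701676559
49.0 63.5797521366335 -82.27625898163878
```

View pics/c5.png

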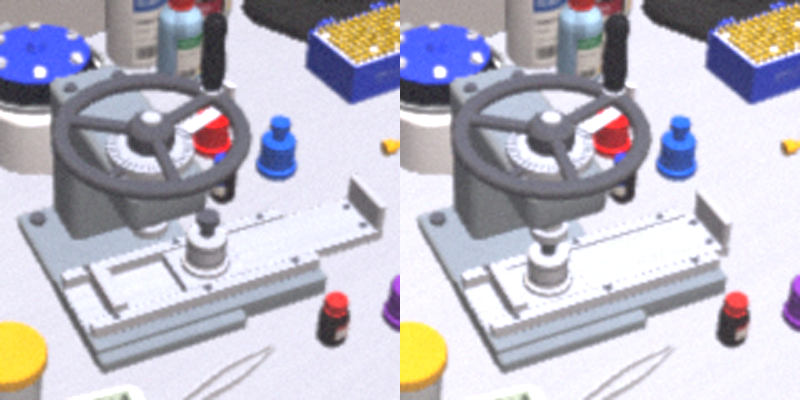

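The wheel matches its start picture to within about 1.5°: handle at (615,55) against (213,55)+400. The ram is down on the die, the slide is home, and everything else stands as before.

```bash
python3 -c "
from cell import ctrl
print(ctrl.finish_job())"
```

```text
the job is handed in; nothing more can be done
None
```

The die slide is home against its stop, and the wheel is one full clockwise turn round with its handle back at the pointer (within about 1.5°). The ram is down on the die, and the job was handed in after about 20 s of robot time with nothing else on the bench touched.

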